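# Turn the mallet head over to find its handle socket and hold it socket-up

## Task

A small wooden mallet head lies in the V-cradle on the carver's bench; the blind socket for its handle is bored into the side of the barrel and is turned away underneath or to one side. Pick the head up, turn it over (setting it back in the cradle for a fresh grip if you need to) until you have found the socket, and finish still holding it in the gripper with the socket pointing straight up, over the cradle, at least 5 cm higher than it lay, steady and clear of everything on the bench. Do not let go of it at the end, and leave the handle, tools and other things on the bench where they are.

Things in the scene. Friction and masses are not known exactly. Their poses are not given: they have to be found in the camera images.
- mallet_head: The mallet head: a turned hardwood barrel 50 mm in diameter, 60 mm long, about 85 g, lying in the cradle's groove. Its flat ends can be gripped. Origin at its middle, on the barrel's axis; its own z runs along the barrel, its own x points out through the socket, which starts 75 to 180 degrees away from straight up, on either side. Let go in the groove, it stays about as it was turned (within some 15 degrees).
- socket (a point): Centre of the mouth of the head's handle socket, 25 mm from the barrel's axis along the head's x (same axes as the head). The socket is a round blind hole 16 mm across and 30 mm deep, midway along the barrel; the barrel is otherwise the same all round.
- cradle: V-cradle: pale wooden block fixed on the work board, 84 mm wide across the groove, 36 mm long along it (12 mm of the head stands out at each end), 51 mm high, on a 124 x 44 x 10 mm foot. 90 degree groove, 51 mm wide at the top. A head lying in it has its axis 61 mm above the underside. Origin: centre of the underside. Its own z runs level along the groove, its own -x points straight up.
- work_board: The plywood work board, fixed on the bench, 260 x 360 mm and 12 mm thick; the cradle stands near its middle. Origin at the centre of the underside (bench height), z up, its longer side along its y axis.
- handle: Bystander: the mallet's turned wooden handle, 192 mm long and 26 mm thick, lying on the work board to the left of the cradle. Origin at its middle, on the underside; x along it.
- gouge: Bystander: a carving gouge, 240 mm long, 25 mm thick at its dark wooden handle, lying on the work board to the right of the cradle. Origin on the underside near the ferrule; x along it towards the edge.
- veiner: Bystander: a narrow gouge, 240 mm long, 25 mm thick, lying on the bench. Origin on the underside near the ferrule; x along it towards the edge.
- try_square: Bystander: a try square lying flat, stock 115 x 20 x 16 mm of dark wood, steel blade 155 mm long. Origin at the middle of the stock, on the underside; y along the stock, x along the blade.
- oilstone: Bystander: a sharpening stone in a wooden tray, 200 x 70 x 30 mm. Origin at the centre of the underside.
- glue_bottle: Bystander: a white glue bottle, 54 mm in diameter, 135 mm tall, standing. Origin at the centre of the underside.
- relief_block: Bystander: a small carved wooden block, 110 x 80 x 28 mm. Origin at the centre of the underside.

How it is judged (in metres and radians):
At the end, for the whole second after the job is handed in: the head is held between the fingers with its socket pointing up to within 0.2 rad (11 degrees), its middle at least 0.12 m above the bench (it lay at 0.073 m) and within 0.15 m of the cradle seen from above, at rest, not resting on the cradle, the board or any other thing (angle between mallet_head's own x axis and vertical below 0.2 rad and height (world z) of mallet_head above 0.12 m and horizontal distance between mallet_head and cradle below 0.15 m and contact force between the fingers and mallet_head above 2 N and contact force between mallet_head and cradle below 0.1 N and contact force between mallet_head and work_board below 0.1 N and contact force between mallet_head and handle below 0.1 N and contact force between mallet_head and gouge below 0.1 N and contact force between mallet_head and veiner below 0.1 N and contact force between mallet_head and try_square below 0.1 N and contact force between mallet_head and oilstone below 0.1 N and contact force between mallet_head and glue_bottle below 0.1 N and contact force between mallet_head and relief_block below 0.1 N and linear speed of mallet_head below 0.03 m/s and angular speed of mallet_head below 0.15 rad/s); the arm keeps its last pose, push and grip.
It fails at once if a bystander was moved by more than 20 mm (distance of any of handle, gouge, veiner, try_square, oilstone, glue_bottle, relief_block from where it was at the start of the episode above 0.02 m).
It also fails if it takes over 64 s, if anything falls off the work surface, if the arm or the gripper's body presses on something with over 40 N, if the wrist force passes 120 N, or if a joint passes its speed limit or range.

## Robot

A 6-joint arm with a two-finger parallel gripper is mounted at the origin on the work surface. World frame = base frame: x ahead of the robot, y to its left, z up, the work surface at z = 0. Lengths are in m, angles in degrees, forces in N, time in s.
With the tool pointing down it reaches from about 0.4 to 0.825 m from the base axis. Payload 7 kg.
Tool frame: the origin (TCP) lies at the very end of the fingers, on their centre line; the grasp point (between the pads) lies 19 mm behind it (r.hold_point_z is the distance from the TCP to the grasp point, in m); x points along the fingers, y is the direction in which the jaws open and shut, and the axes are right-handed (so a half turn about x gives the same grasp; the last joint's range is limited). The gripper opens to 88 mm and grips with 3 to 60 N. Pads are 19 mm wide; open, the fingers measure 130 mm over their backs; the gripper's body (78 mm by 193 mm) begins 47 mm behind the grasp point.
Start: joints at [91.106, 20.546, 0.682, 0, -70.136, -16.507], TCP at [0.179, 0.651, 0.227] pointing down, gripper open.
Joint ranges: [-176.03, 176.03], [-82.01, 121.73], [-58.28, 71.71], [-173.87, 95.51], [-174.79, -0.11], [-173.66, 173.66]. Speed limits (degrees/s): [136.94, 136.94, 172.46, 180, 180, 180].

## Interface

Orientations are given as [roll, pitch, yaw] about the fixed x, y, z axes, in that order (R = Rz(yaw) Ry(pitch) Rx(roll)).
In Python, from plant import r gives the robot as it stands. The module is installed in compiled form; this text tells all that it offers.
- The arm moves only by the shell command python3 -m creep 'ROWS' [FORCE]. ROWS is JSON, a list of rows, each a list of 7 numbers: the turn, a rotation vector about the tool's x, y, z in rad, then the shift along the tool's x, y, z in cm, then the opening in per cent of the stroke, from 0 (shut) to 100 (fully open). In form: [[rx, ry, rz, x, y, z, fingers], ...]. A call has 1 to 8 rows; each row shifts and turns the commanded pose from where the row before left it, along the tool's axes as they then stand; what a row does not reach is not made up. A row lasts 1/10 s, in which the tool goes at most 50 mm and 8.59 degrees, less where a joint would pass 70% of its speed; a pose out of reach is approached as far as the arm can. A call is refused whole if a number of a shift passes 5 or a number of a turn 0.15, either way. A call with a gripper value outside its range is refused whole. The fingers move at their own pace and stop on an object; FORCE is the grip in N (left out, the last holds). Time passes only in rows, so rows that do not move let the fingers close. It gives the time, the measured TCP pose, the force and the opening at its end, in the units of the state.
- r.get_state(): the state, without advancing time (a new reading comes with each control period).
- r.capture(name): name is "scene" or "top"; returns (picture, depth): 480x640x3 uint8, blue, green, red; 480x640 float32, m along the optical axis (not along the pixel's ray), 0 where there is no reading.
- r.camera_info(name): a dict with "fovy" (degrees; the focal length in pixels is half the picture's height over the tangent of half this angle, whatever the lens; pixels are square), "cx", "cy" (the principal point, pixels), "camera_from_world" (4x4, takes a point from world to camera coordinates). Camera axes: x right, y down, z forward; pixel columns grow to the right and rows downward; lengths in m; the calibration is good to about 2 mm. A picture is of the moment at which its call begins. camera_info takes no time and is no camera call.
- r.close_job(): hands the job in, once; it reports no verdict.
Trained networks look in the newest picture that a camera, given by its name, has taken for a name from the list of things; names that differ only in an ending like _2 or _b are one class to them, and where a whole thing is asked for, a point or a joint stands for the part that bears it (a point fixed in the world has none). Each returns a list of dicts, best first, with "score" (0 to 1); they miss things now and then, are a little off and sometimes report something else, mostly with a low value. They report only what shows in the picture. A call takes as long as a camera call.
- r.look_for(query, camera): "rect" ([left, top, right, bottom] in pixels, round what is visible of it).
- r.masks_of(query, camera): "pixels" (480x640 bool, what is visible of it) and "rect" ([left, top, right, bottom] in pixels, round what is visible of it).
The state is a dict: "time_s": time; "joints": joint angles; "qd": joint speeds; "joint_torque": joint torques, N m; "tcp_pos": TCP position; "eef_rot": TCP orientation; "contact_force": force on the tool from outside, world axes, zero at the start; "moment": the same for the moment, N m; "gripper_width": finger opening in m.
Only numpy, scipy, OpenCV 4.12 (cv2) and the standard library are available. Lean on these libraries where they do the work, as an engineer would, in place of code of your own. Each camera call takes 0.05 s, during which the arm holds its last target. There are 200 camera calls.

## Working session

There is one attempt and no reset: what is moved stays moved. The work goes in short steps, Python scripts to look and compute and a shell command to move; the robot and the scene stay as the last step left them, time stands still between calls to the robot, and variables do not carry over. Pictures are saved under pics/ and viewed, about 8 in all and at most 12, crops included, and the job is handed in when it is done.

```bash
mkdir -p pics
cat > h.py <<'E'
import numpy as np, cv2
from plant import r
from scipy.spatial.transform import Rotation as R
def cam(n):
    i=r.camera_info(n); f=240/np.tan(np.radians(i["fovy"])/2); return f,i["cx"],i["cy"],np.array(i["camera_from_world"])
def cloud(n,d):
    f,cx,cy,T=cam(n); v,u=np.mgrid[:480,:640]
    P=np.stack([(u-cx)/f*d,(v-cy)/f*d,d],-1); return (P-T[:3,3])@T[:3,:3]
def st():
    s=r.get_state(); print({k:np.round(s[k],3).tolist() for k in ["time_s","joints","tcp_pos","eef_rot","contact_force","gripper_width"]})
    print(R.from_euler('xyz',s["eef_rot"],degrees=True).as_matrix().round(3))
    return s
E
python3 - <<'E'
from h import *
st()
for n in ["scene","top"]:
    im,d=r.capture(n); cv2.imwrite(f"pics/{n}0.png",im); W=cloud(n,d)
    print(n,np.linalg.inv(cam(n)[3])[:3].round(3).tolist())
    for q in ["mallet_head","cradle","socket"]:
        for m in r.masks_of(q,n)[:2]:
            p=W[m["pixels"]&(d>0)]
            print(q,round(m["score"],2),m["rect"],len(p),np.median(p,0).round(3),np.percentile(p,[3,97],axis=0).round(3).tolist() if len(p) else 0)
E
```

```text
{'time_s': 0.0, 'joints': [91.105, 20.591, 0.633, -0.021, -70.137, -16.506], 'tcp_pos': [0.179, 0.65, 0.226], 'eef_rot': [94.865, 89.904, -100.543], 'contact_force': [0.439, 0.901, 0.625], 'gripper_width': 0.088}
[[-0.    -0.266 -0.964]
 [-0.002 -0.964  0.266]
 [-1.     0.002 -0.   ]]
scene [[0.586, 0.649, -0.485, 1.12], [0.81, -0.461, 0.362, -0.527], [0.012, -0.605, -0.796, 1.139]]
mallet_head 0.88 [322.8, 233.2, 346.0, 264.4] 531 [ 0.525 -0.04   0.092] [[0.488, -0.058, 0.062], [0.548, -0.015, 0.101]]
cradle 0.66 [305.1, 246.5, 355.8, 273.8] 613 [ 0.529 -0.061  0.026] [[0.495, -0.092, 0.015], [0.546, 0.023, 0.066]]
socket 0.85 [317.5, 230.2, 345.0, 261.6] 541 [ 0.526 -0.04   0.091] [[0.489, -0.058, 0.059], [0.548, -0.014, 0.101]]
top [[0.108, -0.974, 0.2, 0.211], [-0.994, -0.105, 0.024, -0.072], [-0.002, -0.201, -0.98, 1.384]]
mallet_head 0.85 [316.6, 215.0, 336.8, 240.0] 334 [ 0.516 -0.033  0.093] [[0.488, -0.056, 0.063], [0.546, -0.009, 0.101]]
cradle 0.69 [307.2, 219.5, 342.4, 244.3] 312 [ 0.515 -0.056  0.026] [[0.493, -0.089, 0.014], [0.543, 0.029, 0.067]]
socket 0.65 [316.7, 215.3, 337.0, 235.1] 353 [ 0.515 -0.032  0.093] [[0.487, -0.056, 0.057], [0.546, -0.008, 0.101]]
```

Run:
```python
from h import *
a=cv2.imread("pics/scene0.png");b=cv2.imread("pics/top0.png")
c=lambda i,x,y,w,h:cv2.resize(i[y:y+h,x:x+w],(400,300),interpolation=cv2.INTER_CUBIC)
cv2.imwrite("pics/mix.png",np.vstack([np.hstack([c(a,0,0,640,480),c(b,0,0,640,480)]),np.hstack([c(a,280,205,100,75),c(b,280,190,100,75)])]))
d=r.capture("top")[1]; W=cloud("top",d); m=r.masks_of("mallet_head","top")[0]["pixels"]
p=W[m&(d>0)]; p=p[p[:,2]>0.085]; c=p[:,:2].mean(0); w,v=np.linalg.eigh(np.cov(p[:,:2].T)); print(c,v,w**.5)
print(cv2.minAreaRect((p[:,:2]*1000).astype(np.float32)))
for z0 in (0.095,): 
  q=p[p[:,2]>z0]; w,v=np.linalg.eigh(np.cov(q[:,:2].T)); print(q[:,:2].mean(0),v[:,1],len(q))
for n in ["handle","gouge"]:
  for mm in r.masks_of(n,"top")[:1]:
    p=W[mm["pixels"]&(d>0)]; print(n,mm["score"],np.percentile(p,[3,97],axis=0).round(3).tolist())
```

```text
[ 0.51668187 -0.03229257] [[-0.14278346 -0.98975395]
 [-0.98975395  0.14278346]] [0.01222209 0.01744923]
((518.0888671875, -31.97655487060547), (44.54320526123047, 60.18593215942383), 81.99527740478516)
[ 0.5175541  -0.03261796] [-0.99052816  0.13730974] 127
handle 0.85 [[0.465, 0.102, 0.026], [0.635, 0.138, 0.039]]
gouge 0.7 [[0.429, -0.181, 0.01], [0.64, -0.144, 0.039]]
```

View pics/mix.png

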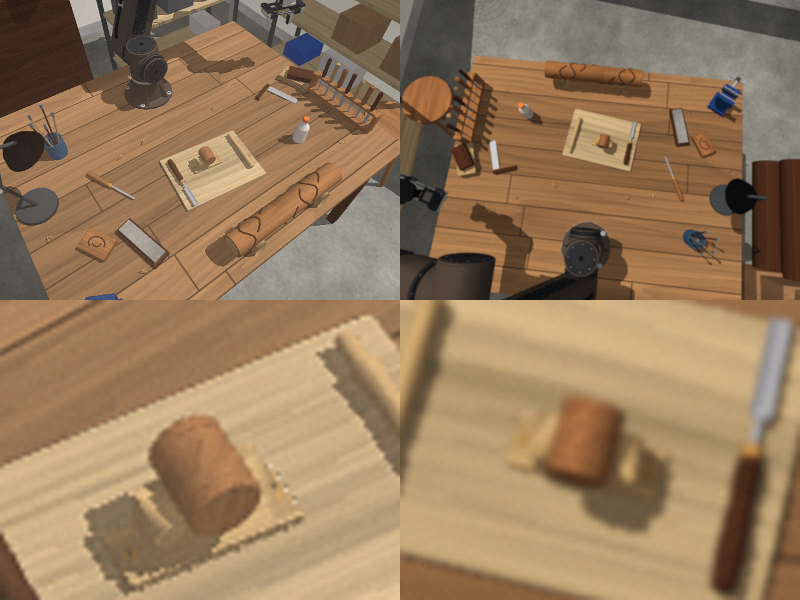

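Both views show the head at about (0.518, −0.032), with its axis along x at yaw about −8°, and no socket visible from above. The handle is to the left and the gouge to the right. I'll grip the flat ends with the tool pointing down.

```bash
cat >> h.py <<'E'
from scipy.linalg import logm, expm
AX=np.array([-.9905,.137,0]); AX/=np.linalg.norm(AX)   # tool y along the head's axis
def Rt(tilt):  # tool pointing down, then turned by tilt (deg) about AX
    x=np.array([0,0,-1.]); M=np.stack([x,AX,np.cross(x,AX)],1)
    return R.from_rotvec(np.radians(tilt)*AX).as_matrix()@M
def plan(tilt,grasp,n,pos=None):
    s=r.get_state(); A=np.eye(4);A[:3,:3]=R.from_euler('xyz',s["eef_rot"],degrees=True).as_matrix();A[:3,3]=s["tcp_pos"]
    B=np.eye(4);B[:3,:3]=Rt(tilt);B[:3,3]=np.array(grasp)+B[:3,0]*r.hold_point_z
    D=expm(np.real(logm(np.linalg.inv(A)@B))/n)
    print(n,"rows of",np.r_[R.from_matrix(D[:3,:3]).as_rotvec().round(4),(D[:3,3]*100).round(3)].tolist())
E
python3 -c "
from h import *
plan(0,[.518,-.032,.169],24)"
```

```text
24 rows of [0.06, 0.0, 0.0, 0.318, 0.524, -3.427]
```

```bash
python3 -m creep '[[0.06,0,0,0,0.52,-3.43,100],[0.06,0,0,0,0.52,-3.43,100],[0.06,0,0,0,0.52,-3.43,100],[0.06,0,0,0,0.52,-3.43,100],[0.06,0,0,0,0.52,-3.43,100],[0.06,0,0,0,0.52,-3.43,100],[0.06,0,0,0,0.52,-3.43,100],[0.06,0,0,0,0.52,-3.43,100]]' 25
python3 -m creep '[[0.06,0,0,0,0.52,-3.43,100],[0.06,0,0,0,0.52,-3.43,100],[0.06,0,0,0,0.52,-3.43,100],[0.06,0,0,0,0.52,-3.43,100],[0.06,0,0,0,0.52,-3.43,100],[0.06,0,0,0,0.52,-3.43,100],[0.06,0,0,0,0.52,-3.43,100],[0.06,0,0,0,0.52,-3.43,100]]'
python3 -c "
from h import *
st();plan(0,[.518,-.032,.169],8)"
```

```text
time_s: 1.4
tcp_pos: [0.4025, 0.488, 0.2266]
eef_rot: [-92.2, 90.0, 44.7]
contact_force: [0.2, 0.7, -0.3]
gripper_width: 0.0874
time_s: 2.2
tcp_pos: [0.5244, 0.2414, 0.2267]
eef_rot: [-83.5, 90.0, 26.0]
contact_force: [0.6, -0.3, -0.7]
gripper_width: 0.0871
{'time_s': 2.2, 'joints': [44.127, 11.388, -11.973, 0.007, -66.618, -24.679], 'tcp_pos': [0.524, 0.241, 0.227], 'eef_rot': [-83.471, 89.979, 25.98], 'contact_force': [0.604, -0.27, -0.698], 'gripper_width': 0.087}
[[ 0.    -0.943 -0.333]
 [ 0.    -0.333  0.943]
 [-1.    -0.     0.   ]]
8 rows of [0.0596, 0.0, 0.0, 0.956, 0.531, -3.41]
```

```bash
python3 -m creep '[[0.06,0,0,0.95,0.53,-3.41,100],[0.06,0,0,0.95,0.53,-3.41,100],[0.06,0,0,0.95,0.53,-3.41,100],[0.06,0,0,0.95,0.53,-3.41,100],[0.06,0,0,0.95,0.53,-3.41,100],[0.06,0,0,0.95,0.53,-3.41,100],[0.06,0,0,0.95,0.53,-3.41,100],[0,0,0,0,0,0,100]]'
python3 -c "
from h import *
st();plan(0,[.518,-.032,.169],3)"
```

```text
time_s: 3.0
tcp_pos: [0.5239, -0.0002, 0.1589]
eef_rot: [107.5, 89.8, -167.3]
contact_force: [-0.4, 1.0, 0.2]
gripper_width: 0.0878
{'time_s': 3.0, 'joints': [21.435, 9.699, -23.641, -0.028, -56.812, -26.189], 'tcp_pos': [0.524, -0.0, 0.159], 'eef_rot': [107.499, 89.846, -167.269], 'contact_force': [-0.44, 0.975, 0.154], 'gripper_width': 0.088}
[[-0.003 -0.997  0.083]
 [-0.001  0.083  0.997]
 [-1.     0.003 -0.001]]
3 rows of [0.0181, -0.0003, -0.0008, 0.29, 0.088, -1.075]
```

```bash
python3 -m creep '[[0.018,0,0,0.29,0.09,-1.08,100],[0.018,0,0,0.29,0.09,-1.08,100],[0.018,0,0,0.29,0.09,-1.08,100],[0,0,0,0,0,0,100],[0,0,0,0,0,0,100]]'
python3 - <<'E'
from h import *
st();plan(0,[.518,-.032,.073],5)
im,d=r.capture("top");im2,_=r.capture("scene")
c=lambda i,x,y,w,h:cv2.resize(i[y:y+h,x:x+w],(400,300),interpolation=cv2.INTER_CUBIC)
cv2.imwrite("pics/m1.png",np.hstack([c(im2,280,190,100,75),c(im,270,180,100,75)]))
E
```

```text
time_s: 3.5
tcp_pos: [0.5201, -0.0291, 0.1514]
eef_rot: [-95.5, 90.0, -13.1]
contact_force: [-0.4, -0.0, 0.1]
gripper_width: 0.0877
{'time_s': 3.5, 'joints': [18.399, 9.763, -24.691, 0.003, -55.542, -25.974], 'tcp_pos': [0.52, -0.029, 0.151], 'eef_rot': [-95.513, 89.995, -13.086], 'contact_force': [-0.424, -0.04, 0.143], 'gripper_width': 0.088}
[[ 0.    -0.991  0.132]
 [-0.     0.132  0.991]
 [-1.    -0.    -0.   ]]
5 rows of [0.0011, -0.0, 0.0, 1.944, 0.034, -0.062]
```

View pics/m1.png

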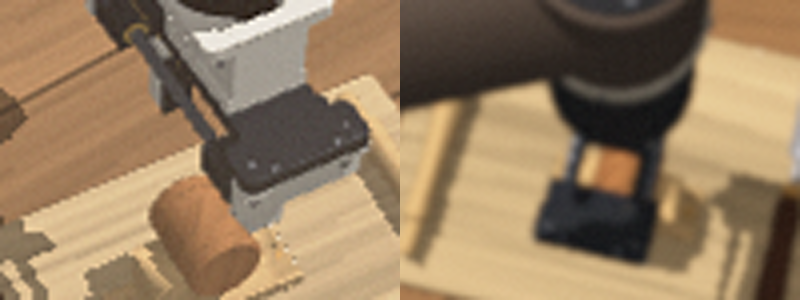

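The gripper sits above the head with its jaws along the barrel. I'll lower it and close.

```bash
python3 -m creep '[[0,0,0,1.95,0,-0.06,100],[0,0,0,1.95,0.03,-0.06,100],[0,0,0,1.95,0.03,-0.06,100],[0,0,0,1.95,0.03,-0.06,100],[0,0,0,1.95,0.03,-0.06,100],[0,0,0,0,0,0,100],[0,0,0,0,0,0,50],[0,0,0,0,0,0,50]]' 25
python3 -m creep '[[0,0,0,0,0,0,40],[0,0,0,0,0,0,40],[0,0,0,0,0,0,40],[0,0,0,0,0,0,40],[0,0,0,0,0,0,40]]' 25
```

```text
time_s: 4.4
tcp_pos: [0.5194, -0.0315, 0.055]
eef_rot: [-73.8, 89.9, 8.7]
contact_force: [-0.2, 0.2, -0.4]
gripper_width: 0.077
time_s: 4.9
tcp_pos: [0.5188, -0.0317, 0.0546]
eef_rot: [-69.2, 89.9, 13.2]
contact_force: [-2.1, 1.3, 6.7]
gripper_width: 0.0607
```

```bash
python3 -m creep '[[0,0,0,-2,0,0,40],[0,0,0,-4,0,0,40],[0,0,0,-4,0,0,40],[0,0,0,-4,0,0,40],[0,0,0,0,0,0,40]]' 30
python3 -c "
from h import *
st();plan(75,[.518,-.032,.21],10);plan(-75,[.518,-.032,.21],10)"
```

```text
time_s: 5.4
tcp_pos: [0.5216, -0.0315, 0.1997]
eef_rot: [-74.3, 89.4, 8.2]
contact_force: [-0.5, 1.3, -1.2]
gripper_width: 0.0602
{'time_s': 5.4, 'joints': [18.151, 6.983, -21.143, 0.111, -61.319, -25.717], 'tcp_pos': [0.522, -0.032, 0.2], 'eef_rot': [-74.267, 89.436, 8.22], 'contact_force': [-0.474, 1.26, -1.183], 'gripper_width': 0.06}
[[ 0.01  -0.991  0.131]
 [ 0.001  0.131  0.991]
 [-1.    -0.009  0.003]]
10 rows of [-0.0001, 0.1312, 0.0012, 0.065, 0.036, -0.203]
10 rows of [0.0012, -0.1306, 0.0004, 0.054, 0.034, 0.186]
```

```bash
python3 -m creep '[[0,0.131,0,0.06,0,-0.2,40],[0,0.131,0,0.06,0,-0.2,40],[0,0.131,0,0.06,0,-0.2,40],[0,0.131,0,0.06,0,-0.2,40],[0,0.131,0,0.06,0,-0.2,40],[0,0.131,0,0.06,0,-0.2,40],[0,0.131,0,0.06,0,-0.2,40],[0,0.131,0,0.06,0,-0.2,40]]'
python3 -m creep '[[0,0.131,0,0.06,0,-0.2,40],[0,0.131,0,0.06,0,-0.2,40],[0,0,0,0,0,0,40],[0,0,0,0,0,0,40]]'
cat > look.py <<'E'
from h import *
import sys
t=float(sys.argv[1]); s=st(); plan(t,[.518,-.032,.21],10)
Q=R.from_euler('xyz',s["eef_rot"],degrees=True).as_matrix(); g=s["tcp_pos"]-Q[:,0]*r.hold_point_z
print("grasp",g.round(4)); out=[]
for n in ["scene","top"]:
    im,d=r.capture(n); f,cx,cy,T=cam(n); p=T[:3,:3]@g+T[:3,3]; u,v=int(cx+f*p[0]/p[2]),int(cy+f*p[1]/p[2])
    print(n,u,v)
    for m in r.look_for("socket",n)[:2]+r.look_for("mallet_head",n)[:1]: print(m["score"],m["rect"])
    out.append(cv2.resize(im[v-24:v+24,u-32:u+32],(400,300),interpolation=cv2.INTER_CUBIC))
cv2.imwrite("pics/"+sys.argv[2],np.hstack(out))
E
python3 look.py 75 l1.png
```

```text
time_s: 6.2
tcp_pos: [0.5168, -0.0468, 0.1964]
eef_rot: [-179.9, 29.7, -97.4]
contact_force: [0.3, -0.2, -1.9]
gripper_width: 0.06
time_s: 6.6
tcp_pos: [0.516, -0.0501, 0.1983]
eef_rot: [179.9, 15.1, -97.6]
contact_force: [-0.2, 0.0, -1.1]
gripper_width: 0.0602
{'time_s': 6.6, 'joints': [42.41, 35.668, -33.52, 38.381, -91.15, -76.676], 'tcp_pos': [0.516, -0.05, 0.198], 'eef_rot': [179.882, 15.052, -97.587], 'contact_force': [-0.19, 0.005, -1.095], 'gripper_width': 0.06}
[[-0.128 -0.991  0.032]
 [-0.957  0.132  0.258]
 [-0.26   0.002 -0.966]]
10 rows of [0.0003, 0.0001, 0.0005, -0.018, 0.005, -0.066]
grasp [ 0.5184 -0.0321  0.2032]
scene 333 215
0.73 [318.5, 196.5, 345.0, 229.3]
0.72 [255.6, 224.4, 422.2, 336.4]
0.83 [320.2, 200.7, 345.8, 233.6]
top 325 214
0.93 [315.6, 202.3, 338.6, 223.4]
0.84 [315.9, 202.0, 337.4, 230.1]
```

View pics/l1.png

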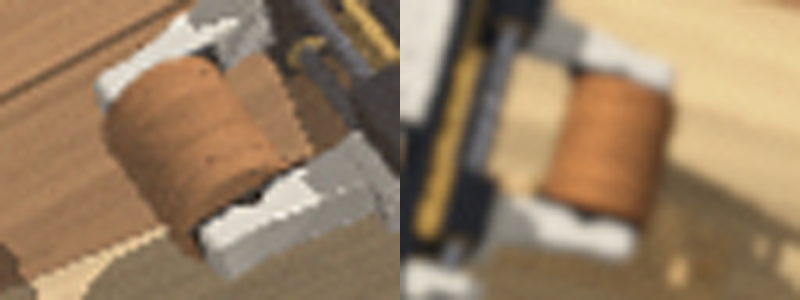

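The barrel faces both cameras with no hole on its −y side. I'll turn it to the other side.

```bash
python3 -m creep '[[0,-0.131,0,0.01,0,0.25,40],[0,-0.131,0,0.01,0,0.25,40],[0,-0.131,0,0.01,0,0.25,40],[0,-0.131,0,0.01,0,0.25,40],[0,-0.131,0,0.01,0,0.25,40],[0,-0.131,0,0.01,0,0.25,40],[0,-0.131,0,0.01,0,0.25,40],[0,-0.131,0,0.01,0,0.25,40]]'
python3 -m creep '[[0,-0.131,0,0.01,0,0.25,40],[0,-0.131,0,0.01,0,0.25,40],[0,-0.131,0,0.01,0,0.25,40],[0,-0.131,0,0.01,0,0.25,40],[0,-0.131,0,0.01,0,0.25,40],[0,-0.131,0,0.01,0,0.25,40],[0,-0.131,0,0.01,0,0.25,40],[0,-0.131,0,0.01,0,0.25,40]]'
python3 -m creep '[[0,-0.131,0,0.01,0,0.25,40],[0,-0.131,0,0.01,0,0.25,40],[0,-0.131,0,0.01,0,0.25,40],[0,-0.131,0,0.01,0,0.25,40],[0,0,0,0,0,0,40],[0,0,0,0,0,0,40]]'
python3 look.py -75 l2.png
```

```text
time_s: 7.7
tcp_pos: [0.5177, -0.0381, 0.1865]
eef_rot: [-179.1, 75.4, -96.6]
contact_force: [-0.3, -0.6, -1.5]
gripper_width: 0.0605
time_s: 8.5
tcp_pos: [0.5209, -0.0202, 0.1903]
eef_rot: [-0.5, 44.7, 82.0]
contact_force: [-1.2, -0.1, -1.6]
gripper_width: 0.06
time_s: 9.1
tcp_pos: [0.5209, -0.0147, 0.1951]
eef_rot: [0.1, 15.1, 82.4]
contact_force: [0.7, -0.3, -0.8]
gripper_width: 0.0598
{'time_s': 9.1, 'joints': [-30.578, 32.63, -3.342, -64.093, -98.731, 41.007], 'tcp_pos': [0.521, -0.015, 0.195], 'eef_rot': [0.057, 15.09, 82.373], 'contact_force': [0.656, -0.31, -0.782], 'gripper_width': 0.06}
[[ 0.128 -0.991  0.036]
 [ 0.957  0.133  0.258]
 [-0.26   0.001  0.966]]
10 rows of [0.0, -0.0002, -0.0004, -0.02, 0.005, 0.099]
grasp [ 0.5185 -0.0327  0.2   ]
scene 332 216
0.68 [320.0, 197.8, 347.4, 224.4]
0.83 [317.0, 198.7, 348.3, 226.6]
top 325 214
```

View pics/l2.png

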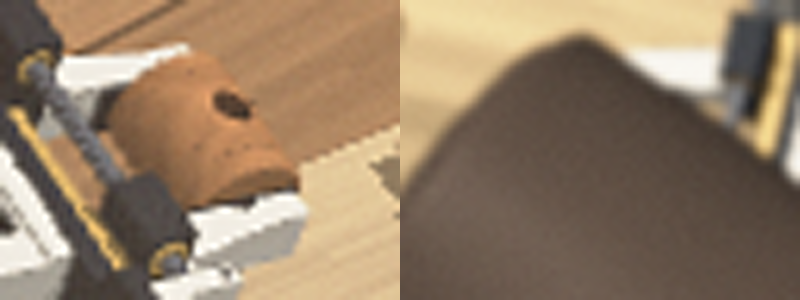

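The socket shows as a dark hole in the scene view, at about pixel (337, 208.6).

Run:
```python
from h import *
f,cx,cy,T=cam("scene"); C=-T[:3,:3].T@T[:3,3]
im,d=r.capture("scene"); g=im[200:217,329:346].astype(float).sum(2); w=np.clip(200-g,0,None); print(g.min())
v,u=np.mgrid[200:217,329:346]; print("dark centroid",(w*u).sum()/w.sum(),(w*v).sum()/w.sum())
for (U,V) in [(337.1,208.6),((w*u).sum()/w.sum(),(w*v).sum()/w.sum())]:
    D=T[:3,:3].T@np.array([(U-cx)/f,(V-cy)/f,1])
    g0=np.array([.5185,-.0327,.2005]); Pm=np.eye(3)-np.outer(AX,AX); a=Pm@D; b=Pm@(C-g0)
    t=(-a@b-np.sqrt((a@b)**2-a@a*(b@b-.025**2)))/(a@a); P=C+t*D-g0; e=np.cross(AX,[0,0,1])
    print("pt",P+g0,"along axis",P@AX,"angle from up toward +tilt side (rotate about AX)",np.degrees(np.arctan2(np.dot(np.cross([0,0,1],Pm@P),AX),P[2])), "y",P[1])
```

```text
179.0
dark centroid 338.7704918032787 208.8360655737705
pt [ 0.52004198 -0.02271985  0.22337017] along axis -0.0001600636292712448 angle from up toward +tilt side (rotate about AX) 23.821708516871816 y 0.009980147625544937
pt [ 0.52131581 -0.01880945  0.22111332] along axis -0.0008861197072720939 angle from up toward +tilt side (rotate about AX) 34.45884785088899 y 0.013890552568678598
```

```bash
python3 -m creep '[[0,0,0,-0.5,0,1.9,40],[0,0,0,-0.5,0,1.9,40],[0,-0.125,0,0.01,0,0.24,40],[0,-0.125,0,0.01,0,0.24,40],[0,-0.125,0,0.01,0,0.24,40],[0,-0.125,0,0.01,0,0.24,40],[0,0,0,0,0,0,40],[0,0,0,0,0,0,40]]'
python3 look.py -104 l3.png
```

```text
time_s: 10.25
tcp_pos: [0.5212, -0.0125, 0.2436]
eef_rot: [0.1, -13.5, 82.5]
contact_force: [-0.3, 0.7, -0.7]
gripper_width: 0.0596
{'time_s': 10.25, 'joints': [-35.033, 45.149, -2.027, -78.836, -118.467, 46.614], 'tcp_pos': [0.521, -0.013, 0.244], 'eef_rot': [0.078, -13.526, 82.461], 'contact_force': [-0.314, 0.669, -0.729], 'gripper_width': 0.06}
[[ 0.128 -0.991 -0.029]
 [ 0.964  0.131 -0.232]
 [ 0.234  0.001  0.972]]
10 rows of [-0.0003, -0.0008, -0.0006, -0.083, 0.005, -0.278]
grasp [ 0.5188 -0.0307  0.2392]
scene 334 205
0.72 [320.6, 184.7, 348.5, 215.8]
0.81 [320.1, 189.4, 351.6, 217.5]
top 324 210
0.95 [315.2, 196.5, 336.6, 220.7]
0.92 [314.0, 197.4, 339.8, 223.7]
```

View pics/l3.png

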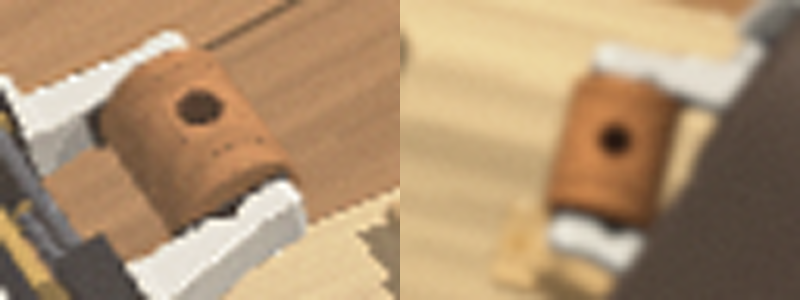

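Both cameras now show the socket near the top of the barrel. I'll work out its remaining angle.

```bash
cat > ang.py <<'E'
from h import *
import sys
from scipy.optimize import least_squares
px=eval(sys.argv[1]); s=r.get_state(); Q=R.from_euler('xyz',s["eef_rot"],degrees=True).as_matrix(); g=s["tcp_pos"]-Q[:,0]*r.hold_point_z
e=np.cross([0,0,1],AX)
for n,guess in px.items():
    im,d=r.capture(n); f,cx,cy,T=cam(n); C=-T[:3,:3].T@T[:3,3]; W=cloud(n,d)
    u0,v0=guess; v,u=np.mgrid[-5:6,-5:6]; v+=round(v0);u+=round(u0)
    G=im[v,u].astype(float).sum(2); w=np.clip(np.median(G)*.75-G,0,None)*(np.hypot(u-u0,v-v0)<4.5); U,V=(w*u).sum()/w.sum(),(w*v).sum()/w.sum()
    p=W[(np.linalg.norm(W-g,axis=2)<.045)&(abs((W-g)@AX)<.024)&(d>0)]
    p=p[abs(np.hypot((p-g)@e,p[:,2]-g[2])-.025)<.006]
    fit=least_squares(lambda c:np.hypot((p-g)@e-c[0],p[:,2]-g[2]-c[1])-.025,[0,0],loss="soft_l1",f_scale=.001)
    for name,g0 in [("grasp",g),("fit",g+e*fit.x[0]+[0,0,fit.x[1]])]:
        D=T[:3,:3].T@np.array([(U-cx)/f,(V-cy)/f,1]); a=D-AX*(AX@D); b=C-g0; b=b-AX*(AX@b)
        t=(-a@b-np.sqrt((a@b)**2-a@a*(b@b-.025**2)))/(a@a); P=C+t*D-g0
        print(n,name,len(p),"px",round(U,2),round(V,2),"c",g0.round(4),"along",round(P@AX,4),"angle",round(-np.degrees(np.arctan2(P@e,P[2])),1),round(np.degrees(np.arctan2(np.cross([0,0,1],P)@AX,P[2])),1))
E
python3 ang.py '{"scene":(333.6,197.7),"top":(326.0,208.0)}'
```

```text
scene grasp 393 px 333.66 197.19 c [ 0.5186 -0.0306  0.2416] along 0.0005 angle -5.2 -5.2
scene fit 393 px 333.66 197.19 c [ 0.5184 -0.0324  0.2427] along -0.0003 angle -2.1 -2.1
top grasp 288 px 326.14 208.16 c [ 0.5186 -0.0306  0.2416] along -0.0013 angle -8.6 -8.6
top fit 288 px 326.14 208.16 c [ 0.5185 -0.0318  0.2421] along -0.0011 angle -5.8 -5.8
```

```bash
python3 -m creep '[[0,0.07,0,0,0,-0.13,40],[0,0,0,0,0,0,40],[0,0,0,0,0,0,40],[0,0,0,0,0,0,40],[0,0,0,0,0,0,40]]'
python3 ang.py '{"scene":(334,197.3),"top":(325.6,208)}'; python3 -c "
from h import *
st()"
```

```text
time_s: 11.15
tcp_pos: [0.521, -0.0122, 0.2428]
eef_rot: [0.1, -9.8, 82.4]
contact_force: [0.6, -0.4, -1.6]
gripper_width: 0.0601
scene grasp 384 px 334.2 197.42 c [ 0.5185 -0.0306  0.2396] along 0.0007 angle -1.5 -1.5
scene fit 384 px 334.2 197.42 c [ 0.5183 -0.0325  0.2407] along -0.0001 angle 1.7 1.7
top grasp 282 px 325.52 208.17 c [ 0.5185 -0.0306  0.2396] along -0.0014 angle -4.6 -4.6
top fit 282 px 325.52 208.17 c [ 0.5184 -0.0318  0.2402] along -0.0012 angle -1.9 -1.9
{'time_s': 11.25, 'joints': [-34.913, 42.984, -2.068, -77.091, -116.082, 45.611], 'tcp_pos': [0.521, -0.012, 0.243], 'eef_rot': [0.066, -9.753, 82.426], 'contact_force': [-0.062, -0.001, -1.909], 'gripper_width': 0.06}
[[ 0.13  -0.991 -0.021]
 [ 0.977  0.132 -0.168]
 [ 0.169  0.001  0.986]]
```

The socket is upright to within about 2° by both cameras, and the head is at a height of about 0.24 m, still gripped at 60 mm opening.

```bash
python3 -c "
from plant import r
print(r.close_job())"
```

```text
the job is handed in; nothing more can be done
None
```

The job is handed in. The head is still in the gripper with its socket pointing up, held above the cradle at about z = 0.24 m. I gripped it by its flat ends at 30 N and lifted it. Turning it one way showed no socket; turning it the other way did. I then turned it until the socket was on top, all in one grip, finishing at about 11 s of the 64 s allowed.

- **Socket angle:** with the barrel centre fitted from depth, the two cameras put the socket +1.7° (scene) and −1.9° (top) from vertical. With the centre taken from the arm's pose instead, they gave −1.5° and −4.6°. They disagree by 3–4°, but all are well inside the 11° limit.
- **Position and grip:** the head is within a few millimetres of where it lay, seen from above. The finger opening read 60 mm, the head's length, and the outside force on the tool was about 2 N, so nothing seemed to be touching it.
- **Bystanders:** I did not measure them again at the end. No wrist force suggested that the arm had touched anything.

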